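# Stand a canvas on the easel and lock the top holder

### The job

Take the yellow-edged canvas out of the drying rack and stand it on the easel's ledge, picture outward, centred and leaning back flat against the mast; set it down gently, do not drop it. Then push the easel's sliding top holder down the mast until it clicks home, so that its lip locks over the canvas's top edge. Leave the blue canvas, the jar of brushes and the branch where they are.

Things in the scene. Friction and masses are not known exactly. Their poses are not given: they have to be found in the camera images.
- canvas: Canvas to mount: 200 mm wide (y), 160 tall (z), 18 thick (x), stiff, about 190 g; yellow face and edges, red sun, green field, white house; bare wood bars at the back. Origin: centre of the underside of its lower edge. z to its top edge, x out of its back (picture looks along -x), y to the left of someone facing the picture. Starts upright in the rack; pinch its top edge across the 18 mm
- canvas_top (a point): centre of the yellow canvas's top edge (160 mm above its origin along z)
- canvas_front (a point): centre of the yellow canvas's picture side (x = -9 mm, z = 80 mm in the canvas's frame)
- canvas_blue: another drying canvas of the same size and axes, blue face and edges with a boat; stands in the rack's other place and must stay there. Origin: centre of the underside of its lower edge
- rack: Fixed wooden drying rack: base board 190 mm (x) by 200 mm (y), 18 mm thick. Two places, at x = -40 and +40 mm, each between two rows of 9 mm dowels (at y = -60 and +60 mm), 80 mm high over the table, 22 mm apart; the canvas rests on the board's top. Origin: centre of the underside, on the table. Pictures in it look along -x, roughly towards the robot
- easel: fixed wooden tabletop easel, it faces along its -x (roughly towards the robot). Origin: on the table, straight below the point where the ledge meets the mast. Two feet run from x = -70 to +160 mm at y = +-100 mm
- mast: The easel's mast and ledge, fixed, leaning back 0.35 rad from upright. Origin: where the ledge's top meets the mast's front face, at mid-width, 75 mm over the table. z up along the mast, x back into the mast (away from the viewer), y to the viewer's left. Mast 28 mm wide, 16 thick, front at x = 0, top at z = 232 mm. The mounted canvas has its axes along these, origin at x = -9, y = 0, z = 0 mm
- ledge_lip (a point): Middle of the top of the lip along the ledge's front edge, at x = -49, z = 8 mm in the mast's frame. The lip is 6 mm thick and rises 8 mm over the ledge; the ledge is 240 mm wide and 46 mm deep (x = 0 to -46 mm), square to the mast, so it slopes down towards the mast
- rest_bar (a point): Middle of the front of the rest bar behind the canvas, flush with the mast's front: 170 mm wide, from z = 68 to 92 mm in the mast's frame. Above it and beside the mast and holder, the space behind the canvas is free for a finger
- holder (a joint): How far the top holder is slid down the mast, m: 0 up, 0.045 locked at its stop, 1 to 2 mm above the canvas's top edge; starts at 0 to 0.012. It stays where left (2.5 N friction); a sprung ball resists from 0.031, gives way at 0.039 after 8 to 12 N of push and snaps it to the stop. Steel sleeve, 40 mm wide, 24 mm high, round the mast; underside at mast z = 206 mm minus this value
- holder_pad (a point): Centre of the top of the red thumb grip (26 mm along mast x, 34 mm along y, 26 mm tall) on the holder's tab, 44 mm in front of the mast's face, 36 mm above the tab's underside: push here, down along the mast. The tab reaches from the mast to x = -57 mm; a lip 11 mm deep under it (x = -23 to -29 mm) goes in front of the canvas's top edge
- brush_jar: Glass jar of brushes, 72 mm wide, about 170 mm tall; origin under its centre. To be left alone
- branch: Piece of branch lying on the table, 226 mm long along its y, 26 mm thick, with two short twigs; origin under its middle. To be left alone
Mind the look-alikes: they are no part of the job. Of the things shaped like the canvas, the yellow one is meant.

How it is judged:
On the way, in this order (a step that is already met when the one before it is completed fails the run):
1. the yellow canvas stands on the ledge, leaning against the mast, picture outward, with the holder still up (x of canvas in the frame of mast between -0.03 and -0.003 m and y of canvas in the frame of mast between -0.018 and 0.018 m and z of canvas in the frame of mast between -0.004 and 0.006 m and angle between the z axis of canvas and the z axis of mast, either way round below 0.14 rad and angle between the y axis of canvas and the y axis of mast, either way round below 0.14 rad and z of canvas_top in the frame of mast above 0.14 m and x of canvas_front in the frame of mast below -0.012 m and value of joint holder below 0.025 m), for 0.2 s.
2. the holder has clicked home over the canvas (value of joint holder above 0.043 m), for 0.2 s.
At the end, for the whole second after the job is handed in: Yellow canvas released, still, picture out: lower edge on the ledge (within 5 mm) and within 13 mm of the mast, centred within 18 mm, square to the mast within 0.09 rad, top edge back against the mast; holder past its click (joint above 0.043) (x of canvas in the frame of mast between -0.022 and -0.004 m and y of canvas in the frame of mast between -0.018 and 0.018 m and z of canvas in the frame of mast between -0.004 and 0.005 m and angle between the z axis of canvas and the z axis of mast, either way round below 0.09 rad and angle between the y axis of canvas and the y axis of mast, either way round below 0.09 rad and z of canvas_top in the frame of mast above 0.14 m and x of canvas_front in the frame of mast below -0.012 m and value of joint holder above 0.043 m and x of canvas_top in the frame of mast above -0.015 m and linear speed of canvas below 0.02 m/s and contact force between canvas and the fingers below 0.1 N); the robot touches nothing.
It fails at once if the canvas is dropped (falls free faster than 0.5 m/s) (linear speed of canvas above 0.5 m/s and contact force between canvas and the fingers below 0.05 N).
It fails at once if the blue canvas is moved by more than 20 mm (distance of canvas_blue from where it was at the start of the episode above 0.02 m).
It fails at once if the jar of brushes or the branch is moved by more than 30 mm (distance of any of brush_jar, branch from where it was at the start of the episode above 0.03 m).
It also fails if it takes over 61 s, if anything falls off the work surface, if the arm or the gripper's body presses on something with over 40 N, if the wrist force passes 120 N, or if a joint passes its speed limit or range.

### The arm

A 6-joint arm with a two-finger parallel gripper is mounted at the origin on the work surface. World frame = base frame: x ahead of the robot, y to its left, z up, the work surface at z = 0. Lengths are in m, angles in rad, forces in N, time in s.
With the tool pointing down it reaches from about 0.4 to 0.825 m from the base axis. Payload 7 kg.
Tool frame: the origin (TCP) lies on the centre line of the jaws, within the pads' length; the fingertips stand tip_reach ahead of it and the grasp point (between the pads) is the TCP (tip_reach is the distance from the TCP to the fingertips, in m); z points along the fingers, y is the line along which they close (so a half turn about z gives the same grasp; the last joint's range is limited). The gripper opens to 88 mm and grips with 3 to 60 N. Pads are 19 mm wide; open, the fingers measure 130 mm over their backs; the gripper's body (78 mm by 193 mm) begins 47 mm behind the grasp point.
Start: joints at [1.635, 0.359, 0.012, 0, -1.224, -0.288], TCP at [0.15, 0.658, 0.246] pointing down, gripper open.
Joint ranges: [-3.07, 3.07], [-1.43, 2.12], [-1.02, 1.25], [-3.03, 1.67], [-3.05, -0], [-3.03, 3.03]. Speed limits (rad/s): [2.39, 2.39, 3.01, 3.14, 3.14, 3.14].

### API

Orientations are given as [roll, pitch, yaw] about the fixed x, y, z axes, in that order (R = Rz(yaw) Ry(pitch) Rx(roll)).
In Python, from station import get_state, grab_frame, calibration, job_done, find_in, mark_of, tip_reach gives the robot as it stands.
- The arm moves only by the shell command python3 -m handwheel 'ROWS' [OPENING] [FORCE]. ROWS is JSON, a list of rows, each an object with "delta_pos": the shift along the world's x, y, z in units of 30 mm (1.0 is 30 mm), a list of three; "dr": the turn, a rotation vector about the world's x, y, z in degrees, a list of three. In form: [{"delta_pos": [tx, ty, tz], "dr": [rx, ry, rz]}, ...]. A call has 1 to 10 rows; each row shifts and turns the commanded pose from where the row before left it; what a row does not reach is not made up. A row lasts 1/10 s, in which the tool goes at most 50 mm and 8.59 degrees, less where a joint would pass 70% of its speed; a pose out of reach is approached as far as the arm can. A call is refused whole if a number of a shift passes 1 or a number of a turn 8.59, either way. A call with a gripper value outside its range is refused whole. OPENING is the closure, from -1 (fully open) to 1 (shut), set as the call begins (- or left out, the last holds). The fingers move at their own pace and stop on an object; FORCE is the grip in N (left out, the last holds). Time passes only in rows, so rows that do not move let the fingers close. It gives the time, the measured TCP pose, the force, the opening and the grip force at its end, in the units of the state.
- get_state(): the state, without advancing time (a new reading comes with each control period).
- grab_frame(name): name is "scene" or "top" or "wrist"; returns the picture (400x640x3 uint8, red, green, blue); there is no depth.
- calibration(name): a dict with "fx", "fy", "cx", "cy" (pixels), "k1" (the pictures are not rectified: a ray, as slopes to the right and down, at radius r is drawn at 1 + k1 r^2 times it, then the intrinsics apply), "extrinsics" (4x4, takes a point from world to camera coordinates). Camera axes: x right, y down, z forward; pixel columns grow to the right and rows downward; lengths in m; the calibration is good to about 2 mm. A picture is of the moment at which its call begins: read the wrist's pose just before it. calibration takes no time and is no camera call; for the wrist camera it gives the pose at the moment of the call.
- job_done(): hands the job in; it is judged then, once.
Trained networks look in the newest picture that a camera, given by its name, has taken for a name from the list of things; names that differ only in an ending like _2 or _b are one class to them, and where a whole thing is asked for, a point or a joint stands for the part that bears it (a point fixed in the world has none). Each returns a list of dicts, best first, with "conf" (0 to 1); they miss things now and then, are a little off and sometimes report something else, mostly with a low value. They report only what shows in the picture. A call takes as long as a camera call. They do not tell look-alikes from the thing itself.
- find_in(camera, query): "location" ([column, row] in pixels, amid what is visible of it).
- mark_of(camera, query): "location" ([column, row] in pixels: a listed point, or the origin of a listed thing).
The state is a dict: "t": time; "q": joint angles; "qd": joint speeds; "joint_efforts": joint torques, N m; "eef_pos": TCP position; "ee_rot": TCP orientation; "force": force on the tool from outside, world axes, zero at the start; "moment": the same for the moment, N m; "width": finger opening in m; "gripper_force": force on a finger pad.
Only numpy, scipy, OpenCV 4.12 (cv2) and the standard library are available. Lean on these libraries where they do the work, as an engineer would, in place of code of your own. Each camera call takes 0.05 s, during which the arm holds its last target. There are 200 camera calls.

## Working session

There is one attempt and no reset: what is moved stays moved. The work goes in short steps, Python scripts to look and compute and a shell command to move; the robot and the scene stay as the last step left them, time stands still between calls to the robot, and variables do not carry over. Pictures are saved under pics/ and viewed, at most 12 in all, crops included, and the job is handed in when it is done.

```bash
mkdir -p pics; ls; python3 - <<'E'
from station import *
import cv2,json
import numpy as np
print(get_state(), tip_reach if not callable(tip_reach) else tip_reach())
fr=[]
for c in ["scene","top"]:
    f=grab_frame(c); cv2.imwrite(f"pics/{c}0.png",f[:,:,::-1])
    k=calibration(c); print(c,k)
    for n in ["canvas","canvas_top","canvas_front","canvas_blue","rack","mast","easel","ledge_lip","rest_bar","holder_pad","brush_jar","branch"]:
        print(n,[(np.round(d["location"]).tolist(),round(d["conf"],2)) for d in mark_of(c,n)][:3])
E
```

```text
pics
{'t': 0.0, 'q': array([ 1.63508931e+00,  3.59383419e-01,  1.10589609e-02, -3.53479425e-04,
       -1.22412862e+00, -2.88101055e-01]), 'qd': array([ 0.00078138, -0.00187401,  0.00046279,  0.00135221, -0.00049445,
        0.00030606]), 'joint_efforts': array([-2.75808407e-04, -5.82708907e+01,  2.93055117e+01,  6.99730933e+00,
        6.87092674e-03, -1.55447933e-04]), 'eef_pos': array([0.14973355, 0.65770099, 0.24462437]), 'ee_rot': array([ 3.13990976e+00, -1.52183289e-04, -2.23928317e-01]), 'force': array([-0.00754658,  0.13201793,  0.27549789]), 'moment': array([-0.02035739, -0.02196827, -0.00700452]), 'gripper_force': 0.0, 'width': 0.08745769342224945} 0.019
scene {'fx': 395.8491045617771, 'fy': 395.8491045617771, 'cx': 322.032182264375, 'cy': 199.11973252425742, 'k1': -0.07688756527598918, 'extrinsics': array([[-0.49676229,  0.86773437, -0.0162568 ,  0.09995395],
       [ 0.72683453,  0.40571742, -0.5541705 , -0.36850405],
       [-0.47427712, -0.28710701, -0.83224442,  1.88490296],
       [ 0.        ,  0.        ,  0.        ,  1.        ]])}
canvas [([344.0, 210.0], 0.74), 
[... 830 characters left out ...]
, -0.17709867,  0.55110396],
       [ 0.17784141,  0.02202231, -0.98381271,  1.33757546],
       [ 0.        ,  0.        ,  0.        ,  1.        ]])}
canvas [([302.0, 229.0], 0.81), ([446.0, 194.0], 0.69), ([202.0, 258.0], 0.55)]
canvas_top [([192.0, 258.0], 0.87), ([303.0, 222.0], 0.61)]
canvas_front [([196.0, 258.0], 0.94), ([300.0, 229.0], 0.91)]
canvas_blue [([302.0, 208.0], 0.6)]
rack [([304.0, 218.0], 0.97)]
mast [([441.0, 205.0], 0.87)]
easel [([436.0, 210.0], 0.85), ([301.0, 206.0], 0.7)]
ledge_lip [([446.0, 214.0], 0.71)]
rest_bar [([447.0, 194.0], 0.57)]
holder_pad [([464.0, 178.0], 0.88)]
brush_jar [([362.0, 165.0], 0.74), ([451.0, 218.0], 0.16)]
branch [([368.0, 219.0], 0.97)]
```

View pics/scene0.png

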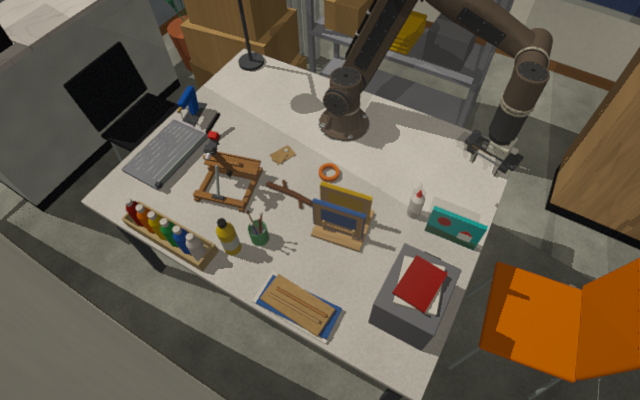

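View pics/top0.png

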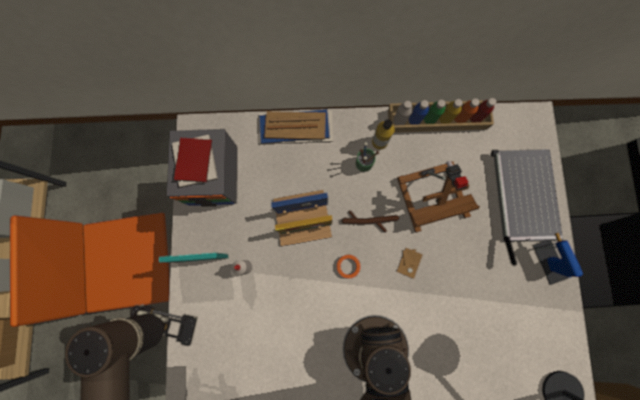

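Candidates for "the canvas" in the top picture: the yellow top edge at (303,224), in the rack and nearest the robot; the blue one at (300,202); and the teal board at (192,258), outside the rack. The one I want is at (303,224). The easel is at (438,205), with its red grip at (461,182). Next I fit the poses and make a close crop to check.

```bash
cat > h.py <<'E'
import numpy as np, cv2
from station import *
from scipy.optimize import least_squares
from scipy.spatial.transform import Rotation as R
def proj(k,P):
    E=k["extrinsics"]; p=np.atleast_2d(P)@E[:3,:3].T+E[:3,3]; s=p[:,:2]/p[:,2:]
    s=s*(1+k["k1"]*(s**2).sum(1,keepdims=True))
    return s*[k["fx"],k["fy"]]+[k["cx"],k["cy"]]
def T(x,y,yaw):
    M=np.eye(4); M[:3,:3]=R.from_euler('z',yaw).as_matrix(); M[:2,3]=x,y; return M
MAST=np.eye(4); MAST[:3,:3]=R.from_euler('y',.35).as_matrix(); MAST[2,3]=.075
def ap(M,p): return M[:3,:3]@np.array(p)+M[:3,3]
def fit(f,x0): 
    r=least_squares(f,x0,loss='soft_l1',f_scale=3.); return r.x, np.round(f(r.x),1)
E
python3 - <<'E'
from h import *
ks,kt=calibration("scene"),calibration("top")
# easel: x,y,yaw,holder
obs=[(kt,"mast",(441,205)),(kt,"lip",(446,214)),(kt,"bar",(447,194)),(kt,"pad",(464,178)),(kt,"eas",(436,210)),
     (ks,"mast",(227,168)),(ks,"lip",(233,154)),(ks,"bar",(223,162)),(ks,"pad",(210,134)),(ks,"eas",(231,177))]
def pt(x,n):
    E=T(*x[:3]); M=E@MAST
    return {"mast":ap(M,(0,0,0)),"lip":ap(M,(-.049,0,.008)),"bar":ap(M,(0,0,.08)),"pad":ap(M,(-.044,0,.206-x[3]+.036)),"eas":ap(E,(0,0,0))}[n]
def f(x): return np.concatenate([(proj(k,pt(x,n))[0]-u) for k,n,u in obs]+[[(x[3]-.006)/.002]])
x,r=fit(f,[.55,-.3,.28,.006]); print("easel",x.round(3),r)
def g(x,obs):
    return np.concatenate([proj(k,[*x[:2],z])[0]-u for k,z,u in obs])
for n,o in {"jar":[(kt,0,(362,165)),(ks,0,(260,234))],"branch":[(kt,0,(368,219)),(ks,0,(290,191))]}.items():
    print(n,*fit(lambda x:g(x,o),[.6,0]))
# yellow: top edge etc
def h(x):
    M=T(*x); q=[(kt,(0,0,.178),(303,222)),(kt,(-.009,0,.098),(300,229)),(kt,(0,0,.018),(302,229)),(ks,(0,0,.178),(346,190)),(ks,(0,0,.018),(344,210)),(kt,(0,.1,.178),(276,227)),(kt,(0,-.1,.178),(331,220))]
    return np.concatenate([proj(k,ap(M,p))[0]-u for k,p,u in q])
print("canvas",*fit(h,[.5,0,.1]))
t=cv2.imread("pics/top0.png")[180:260,260:350]; s=cv2.imread("pics/scene0.png")[170:260,290:400]
a=cv2.resize(t,(400,355),interpolation=2); b=cv2.resize(s,(400,355),interpolation=2)
cv2.imwrite("pics/crop1.png",np.hstack([a,b]))
E
```

```text
easel [ 0.521 -0.265  0.122  0.005] [ 0.7 -1.1  0.3  0.4 -0.2 -1.2 -0.9  0.8 -0.3 -3.   1.9 -2.  -0.1  0.9
 -1.5 -2.7 -0.1 -0.5  1.5 -0.3 -0.3]
jar [0.69912464 0.00842505] [1.5 0.5 0.9 1.5]
branch [4.75456604e-01 4.09133009e-04] [ 0.5  1.7 -0.4  2.7]
canvas [0.45242602 0.24980693 0.09034764] [-0.9  1.5  3.8 -0.6  2.7 -0.9  0.3 -1.   0.9  2.  -2.8 -0.   0.1 -0. ]
```

View pics/crop1.png

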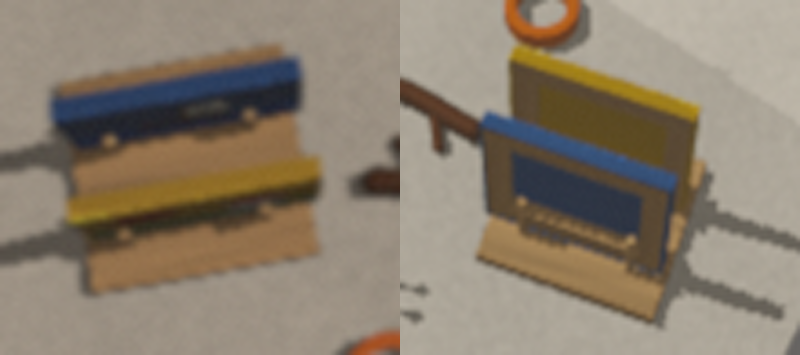

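The crop confirms it: the yellow canvas is in the rack place nearest the robot, its bare-wood back facing the far camera, with the blue one behind it. I approach over its left (+y) part, so the gripper will later pass beside the easel's holder.

```bash
r='{"delta_pos":[0.6,-0.7,0.2],"dr":[0,0,-4.4]}'; python3 -m handwheel '[{"delta_pos":[0.6,-0.7,0.2],"dr":[0,0,-4.4]},{"delta_pos":[0.6,-0.7,0.2],"dr":[0,0,-4.4]},{"delta_pos":[0.6,-0.7,0.2],"dr":[0,0,-4.4]},{"delta_pos":[0.6,-0.7,0.2],"dr":[0,0,-4.4]},{"delta_pos":[0.6,-0.7,0.2],"dr":[0,0,-4.4]},{"delta_pos":[0.6,-0.7,0.2],"dr":[0,0,-4.4]},{"delta_pos":[0.6,-0.7,0.2],"dr":[0,0,-4.4]},{"delta_pos":[0.6,-0.7,0.2],"dr":[0,0,-4.4]},{"delta_pos":[0.6,-0.7,0.2],"dr":[0,0,-4.4]},{"delta_pos":[0.6,-0.7,0.2],"dr":[0,0,-4.4]}]' -1 60
python3 -m handwheel '[{"delta_pos":[0.6,-0.7,0.2],"dr":[0,0,-4.4]},{"delta_pos":[0.6,-0.7,0.2],"dr":[0,0,-4.4]},{"delta_pos":[0.6,-0.7,0.2],"dr":[0,0,-4.4]},{"delta_pos":[0.6,-0.7,0.2],"dr":[0,0,-4.4]},{"delta_pos":[0.6,-0.7,0.2],"dr":[0,0,-4.4]},{"delta_pos":[0.6,-0.7,0.2],"dr":[0,0,-4.4]},{"delta_pos":[0,0,0],"dr":[0,0,0]},{"delta_pos":[0,0,0],"dr":[0,0,0]}]'
python3 - <<'E'
from h import *
k=calibration("wrist"); f=grab_frame("wrist"); cv2.imwrite("pics/w1.png",f[:,:,::-1])
print(k, get_state()["eef_pos"],get_state()["ee_rot"])
for n in ["canvas","canvas_top"]: print(n,[(d["location"],d["conf"]) for d in mark_of("wrist",n)])
E
```

```text
t: 2.3
eef_pos: [0.3304, 0.4472, 0.306]
ee_rot: [-3.141, 0.0, -0.995]
force: [-0.6, -0.2, -0.7]
width: 0.0875
gripper_force: 0.0
t: 3.1
eef_pos: [0.4381, 0.3217, 0.3417]
ee_rot: [-3.141, 0.001, -1.453]
force: [-0.8, 0.1, -0.2]
width: 0.0876
gripper_force: 0.0
{'fx': 325.67173191939037, 'fy': 325.67173191939037, 'cx': 316.6824991697168, 'cy': 200.68078158930516, 'k1': -0.06820152812386991, 'extrinsics': array([[-9.93059890e-01, -1.17608144e-01,  6.15296017e-04,
         4.73033191e-01],
       [-1.12217479e-01,  9.49082225e-01,  2.94364006e-01,
        -3.21510809e-01],
       [-3.52035709e-02,  2.92252040e-01, -9.55693180e-01,
         4.04715136e-01],
       [ 0.00000000e+00,  0.00000000e+00,  0.00000000e+00,
         1.00000000e+00]])} [0.43771545 0.32212922 0.34146487] [ 3.14146778e+00  2.38826688e-04 -1.45228603e+00]
canvas [([346.0, 345.3], 0.96), ([308.8, 102.1], 0.71)]
canvas_top [([302.7, 105.3], 0.63)]
```

View pics/w1.png

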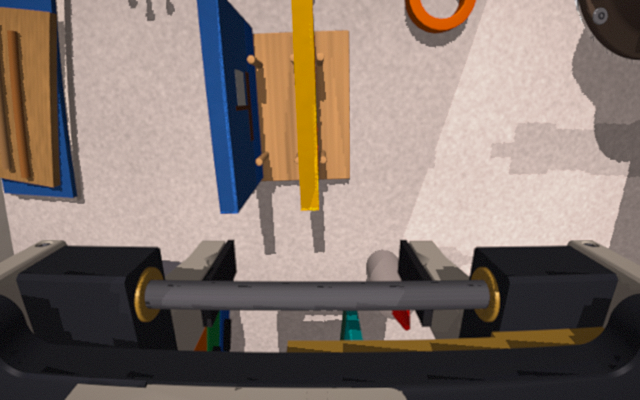

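The wrist view shows the yellow top edge running from (302,0) to (310,209), its near (left) end at (310,209), and the blue one at (215,100). Next I back-project its edges at z = 0.178.

```bash
cat >> h.py <<'E'
def back(k,px,z):
    r=least_squares(lambda s:(proj(k,[*s,z])[0]-px),[.5,0]); return r.x
E
python3 - <<'E'
from h import *
k=calibration("wrist"); E=k["extrinsics"]; print("cam",(-E[:3,:3].T@E[:3,3]).round(3))
im=cv2.imread("pics/w1.png"); hsv=cv2.cvtColor(im,cv2.COLOR_BGR2HSV)
m=cv2.inRange(hsv,(18,180,120),(32,255,255)); m[230:]=0
L=[];Rr=[]
for v in range(10,200,10):
    c=np.where(m[v,250:360])[0]+250
    L.append(back(k,(c.min()-.5,v),.178)); Rr.append(back(k,(c.max()+.5,v),.178))
    if v%60==10: print(v,c.min(),c.max())
L,Rr=np.array(L),np.array(Rr)
for q in (L,Rr):
    p=np.polyfit(q[:,1],q[:,0],1); print("x at y=.25",np.polyval(p,.25).round(4),"yaw",-np.arctan(p[0]).round(4))
v=np.where(m[:,300:318].any(1))[0].max(); c=np.where(m[v-3,250:360])[0]+250
print("end",v,back(k,(c.mean(),v+.5),.178))
E
```

```text
cam [0.447 0.243 0.481]
10 292 311
70 294 314
130 297 316
190 301 318
x at y=.25 0.4655 yaw 0.1491
x at y=.25 0.447 yaw 0.1559
end 210 [0.44174957 0.34663873]
```

```bash
python3 -m handwheel '[{"delta_pos":[0.27,0,0],"dr":[0,0,2]},{"delta_pos":[0,0,-0.8],"dr":[0,0,0]},{"delta_pos":[0,0,-0.8],"dr":[0,0,0]},{"delta_pos":[0,0,-0.8],"dr":[0,0,0]},{"delta_pos":[0,0,0],"dr":[0,0,0]},{"delta_pos":[0,0,0],"dr":[0,0,0]}]' -0.15 60
python3 -m handwheel '[{"delta_pos":[0,0,-0.9],"dr":[0,0,0]},{"delta_pos":[0,0,-0.9],"dr":[0,0,0]},{"delta_pos":[0,0,-0.9],"dr":[0,0,0]},{"delta_pos":[0,0,-0.8],"dr":[0,0,0]},{"delta_pos":[0,0,0],"dr":[0,0,0]},{"delta_pos":[0,0,0],"dr":[0,0,0]},{"delta_pos":[0,0,0],"dr":[0,0,0]}]'
python3 -c "
from station import *
s=get_state();print(s['force'],s['q'])"
```

```text
t: 3.85
eef_pos: [0.4458, 0.3226, 0.2699]
ee_rot: [3.142, -0.001, -1.416]
force: [0.6, 0.3, 0.4]
width: 0.0517
gripper_force: 0.0
t: 4.55
eef_pos: [0.4468, 0.3233, 0.1667]
ee_rot: [-3.139, 0.002, -1.417]
force: [0.1, 1.2, 0.1]
width: 0.0506
gripper_force: 0.0
[0.05579683 1.1674321  0.11055884] [ 9.81969669e-01  2.21218371e-01 -3.74359723e-01  6.89319307e-04
 -9.72059045e-01 -8.28560158e-01]
```

```bash
python3 -m handwheel '[{"delta_pos":[0,0,-0.1],"dr":[0,0,0]},{"delta_pos":[0,0,0],"dr":[0,0,0]},{"delta_pos":[0,0,0],"dr":[0,0,0]},{"delta_pos":[0,0,0],"dr":[0,0,0]},{"delta_pos":[0,0,0],"dr":[0,0,0]},{"delta_pos":[0,0,0],"dr":[0,0,0]}]' 1 60
```

```text
t: 5.15
eef_pos: [0.446, 0.3222, 0.1617]
ee_rot: [-3.141, 0.0, -1.418]
force: [-0.2, -0.8, 2.2]
width: 0.0177
gripper_force: 60.0
```

```bash
python3 -m handwheel '[{"delta_pos":[0,0,0.2],"dr":[0,0,0]},{"delta_pos":[0,0,0.4],"dr":[0,0,0]},{"delta_pos":[0,0,0.5],"dr":[0,0,0]},{"delta_pos":[0,0,0.5],"dr":[0,0,0]},{"delta_pos":[0,0,0.5],"dr":[0,0,0]},{"delta_pos":[0,0,0.5],"dr":[0,0,0]},{"delta_pos":[0,0,0.5],"dr":[0,0,0]},{"delta_pos":[0,0,0.5],"dr":[0,0,0]},{"delta_pos":[0,0,0.4],"dr":[0,0,0]},{"delta_pos":[0,0,0],"dr":[0,0,0]}]'
```

```text
t: 6.15
eef_pos: [0.4466, 0.3227, 0.2839]
ee_rot: [-3.139, 0.002, -1.417]
force: [0.0, 0.7, -1.4]
width: 0.0177
gripper_force: 60.0
```

```bash
cat > ov.py <<'E'
from h import *
import sys
def pts(x):
    M=T(*x[:3])@MAST; E=T(*x[:3])
    return {"mast box":[ap(M,p) for p in [(0,-.014,0),(0,.014,0),(0,.014,.232),(0,-.014,.232),(0,-.014,0)]],
     "lip":[ap(M,p) for p in [(-.052,-.12,.008),(-.052,.12,.008),(-.046,.12,.008),(-.046,-.12,.008),(-.052,-.12,.008)]],
     "bar":[ap(M,p) for p in [(0,-.085,.068),(0,.085,.068),(0,.085,.092),(0,-.085,.092),(0,-.085,.068)]],
     "pad":[ap(M,p) for p in [(-.057,-.017,.242-x[3]),(-.057,.017,.242-x[3]),(-.031,.017,.242-x[3]),(-.031,-.017,.242-x[3]),(-.057,-.017,.242-x[3])]],
     "f1":[ap(E,(-.07,.1,0)),ap(E,(.16,.1,0))],"f2":[ap(E,(-.07,-.1,0)),ap(E,(.16,-.1,0))]}
def crop(im,k,x,u0,v0,w,h,s):
    c=cv2.resize(im[v0:v0+h,u0:u0+w],None,fx=s,fy=s,interpolation=cv2.INTER_CUBIC)
    o=c.copy()
    for q in pts(x).values():
        p=(proj(k,q)-[u0-.5,v0-.5])*s
        cv2.polylines(o,[np.round(p).astype(int)],False,(255,255,0),1)
    return c,o
E
python3 - <<'E'
from ov import *
x=[.521,-.265,.122,.005]
c,o=crop(cv2.imread("pics/top0.png"),calibration("top"),x,390,150,100,75,4)
c2,o2=crop(cv2.imread("pics/scene0.png"),calibration("scene"),x,180,125,100,75,4)
cv2.imwrite("pics/ov1.png",np.vstack([np.hstack([c,o]),np.hstack([c2,o2])]))
E
```

```text
(no output)
```

View pics/ov1.png

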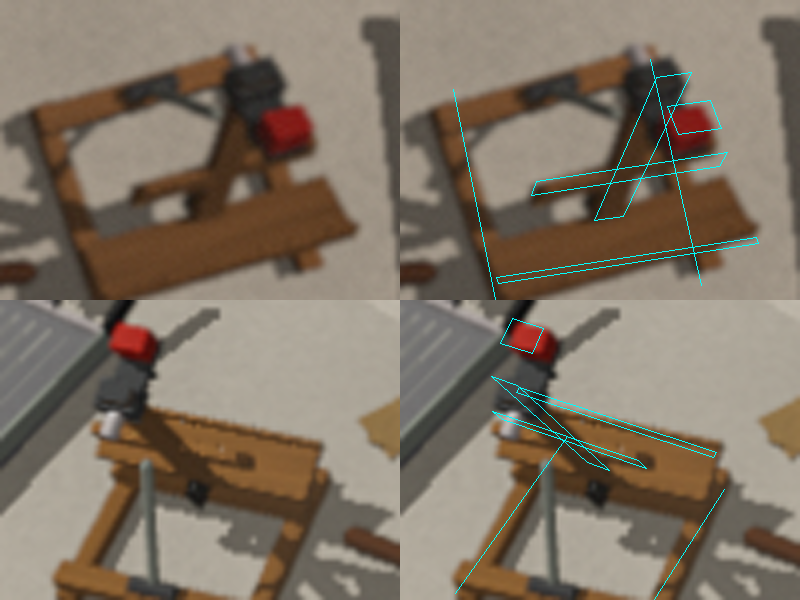

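```bash
python3 - <<'E'
from ov import *
kt,ks=calibration("top"),calibration("scene")
t=lambda u,v:(390+u/4-.5,150+v/4-.5); s=lambda u,v:(180+u/4-.5,125+v/4-.5)
q=[(kt,(0,.12,0),t(80,248)),(kt,(0,-.12,0),t(327,180)),(kt,(-.052,.12,.008),t(101,296)),(kt,(-.052,-.12,.008),t(355,229)),
(ks,(-.052,.12,.008),s(322,444)),(kt,(-.049,0,.008),(446,214)),(ks,(-.049,0,.008),(233,154)),(kt,(0,0,0),(441,205)),(ks,(0,0,0),(227,168))]
def f(x):
    M=T(*x[:3])@MAST
    return np.concatenate([proj(k,ap(M,p))[0]-u for k,p,u in q]+[proj(kt,ap(M,(-.044,0,.242-x[3])))[0]-(464.,178.5),proj(ks,ap(M,(-.044,0,.242-x[3])))[0]-(211.5,133.5),[(x[3]-.006)/.003]])
x,r=fit(f,[.52,-.26,.2,.006]); print(x.round(4),r)
# gripper target: canvas frame grasp point (0,.074,.1435)
M=T(*x[:3])@MAST; 
for off in [(-.08,.03),(-.02,.015),(-.009,0)]: print(off, ap(M,(off[0],.074,.1435+off[1])).round(4))
Rc=M[:3,:3]; R0=T(0,0,.153)[:3,:3]
print("rotvec deg", np.degrees(R.from_matrix(Rc@R0.T).as_rotvec()).round(2))
E
```

```text
[ 0.5225 -0.2623  0.2043  0.0045] [  0.2  -0.4   0.6   1.6   0.1  -1.2   0.2   0.2  -1.  -74.5   0.4  -0.1
  -0.5   1.1  -0.1  -1.4   2.3  -1.5  -2.9  -0.1  -0.5   0.6  -0.5]
(-0.08, 0.03) [ 0.4921 -0.193   0.2654]
(-0.02, 0.015) [ 0.5423 -0.1826  0.2307]
(-0.009, 0) [ 0.5474 -0.1816  0.2129]
rotvec deg [-3.56 19.74  2.91]
```

```bash
python3 -m handwheel '[{"delta_pos":[0,-0.4,0.1],"dr":[0,0,0]},{"delta_pos":[0,-0.8,0.1],"dr":[0,0,0]},{"delta_pos":[0,-0.9,0],"dr":[0,0,0]},{"delta_pos":[0,-0.9,0],"dr":[0,0,0]},{"delta_pos":[0,-0.9,0],"dr":[0,0,0]},{"delta_pos":[0,-0.9,0],"dr":[0,0,0]},{"delta_pos":[0,-0.9,0],"dr":[0,0,0]},{"delta_pos":[0,-0.9,0],"dr":[0,0,0]},{"delta_pos":[0,-0.9,0],"dr":[0,0,0]},{"delta_pos":[0,-0.9,0],"dr":[0,0,0]}]'
python3 -m handwheel '[{"delta_pos":[0.1,-0.9,0],"dr":[-0.4,2,0.3]},{"delta_pos":[0.1,-0.9,0],"dr":[-0.4,2,0.3]},{"delta_pos":[0.1,-0.9,0],"dr":[-0.4,2,0.3]},{"delta_pos":[0.2,-0.9,0],"dr":[-0.4,2,0.3]},{"delta_pos":[0.2,-0.9,0],"dr":[-0.4,2,0.3]},{"delta_pos":[0.2,-0.9,0],"dr":[-0.4,2,0.3]},{"delta_pos":[0.2,-0.9,0],"dr":[-0.4,2,0.3]},{"delta_pos":[0.2,-0.9,0],"dr":[-0.4,2,0.3]},{"delta_pos":[0.1,-0.9,0],"dr":[-0.2,2,0.3]},{"delta_pos":[0.1,-0.6,0],"dr":[-0.2,1.7,0.2]}]'
python3 -m handwheel '[{"delta_pos":[0,0,0],"dr":[0,0,0]},{"delta_pos":[0,0,0],"dr":[0,0,0]},{"delta_pos":[0,0,0],"dr":[0,0,0]}]'
python3 - <<'E'
from h import *
f=grab_frame("wrist"); cv2.imwrite("pics/w2.png",f[:,:,::-1]); g=grab_frame("scene");cv2.imwrite("pics/s2.png",g[:,:,::-1])
k=calibration("wrist"); np.save("kw2.npy",k,allow_pickle=True)
s=get_state(); print(s["q"].round(3),s["force"])
M=T(.5225,-.2623,.204)@MAST; o=R.from_euler('xyz',s["ee_rot"]).as_matrix()
print((M[:3,:3].T@(s["eef_pos"]-M[:3,3])).round(4)); print((M[:3,:3].T@o).round(3))
a=cv2.resize(f[:,:,::-1],(640,400)); b=cv2.resize(g[120:220,180:340,::-1],(640,400)); 
cv2.imwrite("pics/m2.png",cv2.resize(np.vstack([a,b]),(480,600)))
E
```

```text
t: 7.15
eef_pos: [0.4448, 0.0676, 0.2872]
ee_rot: [3.141, -0.0, -1.418]
force: [1.2, -0.0, -1.1]
width: 0.0176
gripper_force: 60.0
t: 8.15
eef_pos: [0.4895, -0.1933, 0.2871]
ee_rot: [2.789, 0.001, -1.367]
force: [-0.5, 0.0, -1.7]
width: 0.018
gripper_force: 60.0
t: 8.45
eef_pos: [0.4902, -0.1908, 0.2877]
ee_rot: [2.793, -0.0, -1.366]
force: [-0.6, -0.9, -1.2]
width: 0.0177
gripper_force: 60.0
[ 0.043  0.277 -0.08   0.056 -1.558  0.152] [-0.37986434 -0.58115594 -1.98740813]
[-0.0888  0.0768  0.1943]
[[ 0.002 -1.     0.002]
 [-1.    -0.002 -0.001]
 [ 0.001 -0.002 -1.   ]]
```

View pics/m2.png

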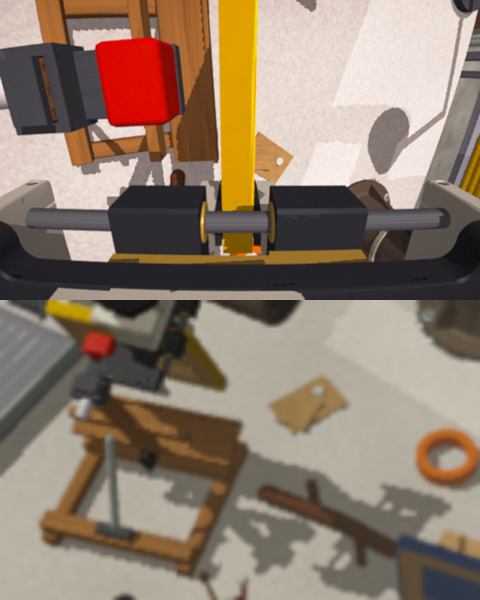

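Wrist view: the red grip's top is at about (180,110), the holder's body at (55,115), and the ledge edge runs beside the yellow strip. The gripped canvas is parallel to the mast axes. I overlay the fit to check yaw and position.

```bash
python3 - <<'E'
from ov import *
k=np.load("kw2.npy",allow_pickle=True).item()
x=[.5225,-.2623,.2043,.0045]
c,o=crop(cv2.imread("pics/w2.png"),k,x,0,0,350,250,2.28)
cv2.imwrite("pics/ov2.png",o)
E
```

```text
(no output)
```

View pics/ov2.png

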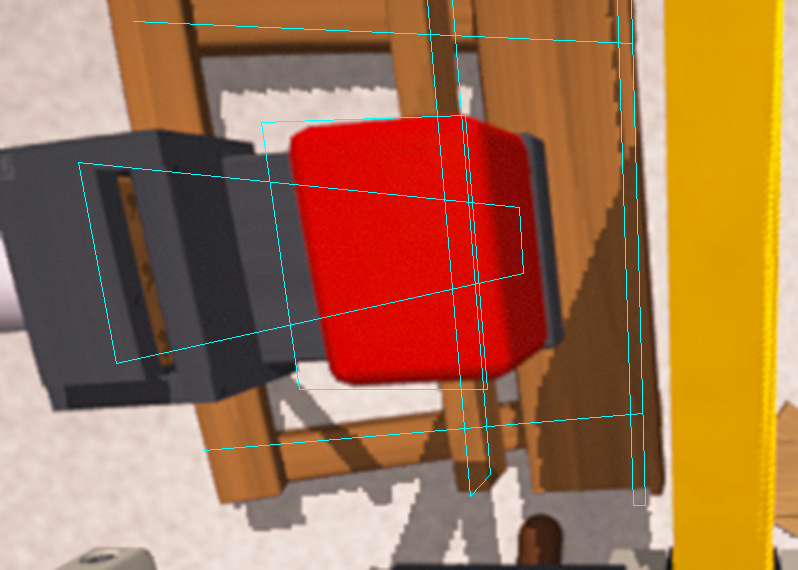

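```bash
python3 - <<'E'
from ov import *
k=np.load("kw2.npy",allow_pickle=True).item()
kt,ks=calibration("top"),calibration("scene"); 
t=lambda u,v:(390+u/4-.5,150+v/4-.5); s=lambda u,v:(180+u/4-.5,125+(v-300)/4-.5); w=lambda u,v:(u/2.28-.5,v/2.28-.5)
q=[(kt,(0,.12,0),t(80,248)),(kt,(0,-.12,0),t(327,180)),(kt,(-.052,.12,.008),t(101,296)),(kt,(-.052,-.12,.008),t(355,229)),(ks,(-.052,.12,.008),s(322,444))]
qw=[((-.052,.12,.008),w(661,487)),((0,.12,0),w(540,491)),((0,.085,.092),w(490,488)),((0,.085,.068),w(505,470))]
def pad(x): 
    M=T(*x[:3])@MAST; return proj(k,[ap(M,(a,b,.242-x[3])) for a,b in [(-.044,.017),(-.044,-.017),(-.057,0),(-.031,0)]])
def lines(x):
    M=T(*x[:3])@MAST; out=[]
    for (a,z),u in {(-.052,.008):633,(0,0):475,(0,.068):452}.items():  # col where edge crosses row 1
        P=proj(k,[ap(M,(a,.0,z)),ap(M,(a,.05,z))]); d=P[1]-P[0]; out.append(P[0,0]-d[0]*(P[0,1]-0)/d[1]-(u/2.28-.5))
    return np.array(out)
def f(x):
    M=T(*x[:3])@MAST
    P=pad(x); 
    return np.concatenate([2*(proj(c,ap(M,p))[0]-u) for c,p,u in q]+[proj(k,ap(M,p))[0]-u for p,u in qw]+[lines(x),[P[0,1]-w(0,380)[1],P[1,1]-w(0,122)[1],P[2,0]-w(482,0)[0],P[3,0]-w(312,0)[0]],[(x[3]-.006)/.003]])
x,r=fit(f,[.52,-.26,.2,.006]); print(x.round(4),r)
np.save("easel.npy",x)
c,o=crop(cv2.imread("pics/w2.png"),k,x,0,0,350,250,2.28); cv2.imwrite("pics/ov3.png",o)
S=get_state(); M=T(*x[:3])@MAST; o=R.from_euler('xyz',S["ee_rot"]).as_matrix()
G=np.array([[0,-1,0],[-1,0,0],[0,0,-1.]])
print("tcp in mast",(M[:3,:3].T@(S["eef_pos"]-M[:3,3])).round(4),"turn",np.degrees(R.from_matrix(M[:3,:3]@G@o.T).as_rotvec()).round(2))
for off in [(-.08,.02),(-.025,.02),(-.012,.02),(-.010,0)]:
    print(off,((ap(M,(off[0],.074,.1435+off[1]))-S["eef_pos"])/.03).round(3))
E
```

```text
[ 0.5215 -0.2642  0.2414  0.0086] [ 2.2  1.9  1.5  1.5  2.8  0.2  1.6 -1.7 -2.5 -1.4 -1.7  4.4  4.9  1.5
 -3.   2.1 -1.2  0.4 -2.9 10.8 -3.1  0.2 -0.6  6.1 -1.7  0.9]
tcp in mast [-0.0847  0.0789  0.1958] turn [0.   0.1  2.04]
(-0.08, 0.02) [-0.176 -0.213 -1.066]
(-0.025, 0.02) [ 1.496  0.199 -1.695]
(-0.012, 0.02) [ 1.892  0.296 -1.843]
(-0.01, 0) [ 1.73   0.256 -2.492]
```

View pics/ov3.png

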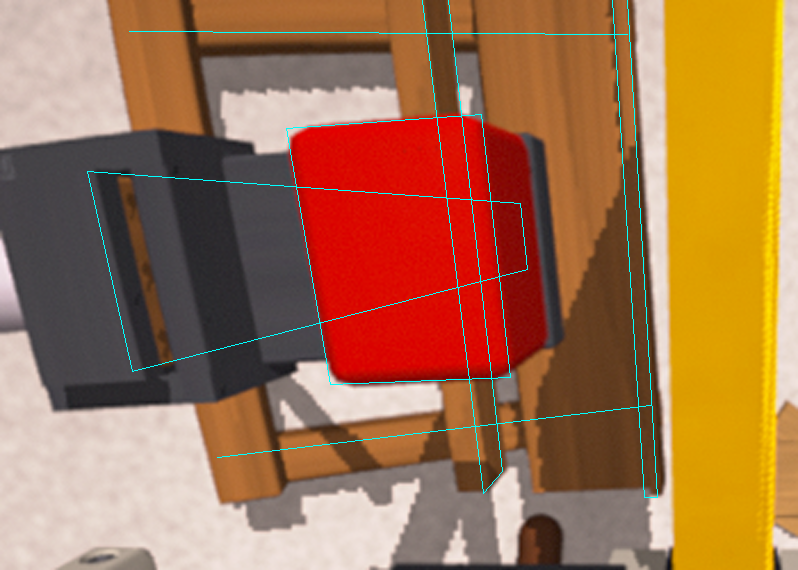

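The fit now lies well on the picture (easel yaw 0.241, holder at about 9 mm). I turn 2°, lower in front of the lip, then move in along the mast's x.

```bash
python3 -m handwheel '[{"delta_pos":[-0.06,-0.04,-0.3],"dr":[0,0,0.7]},{"delta_pos":[-0.06,-0.06,-0.3],"dr":[0,0,0.7]},{"delta_pos":[-0.06,-0.06,-0.3],"dr":[0,0,0.6]},{"delta_pos":[-0.05,-0.05,-0.32],"dr":[0,0,0]},{"delta_pos":[0,0,0],"dr":[0,0,0]},{"delta_pos":[0,0,0],"dr":[0,0,0]}]'
python3 - <<'E'
from h import *
x=np.load("easel.npy"); S=get_state(); M=T(*x[:3])@MAST; o=R.from_euler('xyz',S["ee_rot"]).as_matrix()
G=np.array([[0,-1,0],[-1,0,0],[0,0,-1.]])
print("tcp in mast",(M[:3,:3].T@(S["eef_pos"]-M[:3,3])).round(4),"turn",np.degrees(R.from_matrix(M[:3,:3]@G@o.T).as_rotvec()).round(2),S["force"],S["moment"])
for off in [(-.03,.015),(-.012,.015)]: print(off,((ap(M,(off[0],.075,.1435+off[1]))-S["eef_pos"])/.03).round(3))
# sag: edges of yellow canvas in top picture
f=grab_frame("top"); cv2.imwrite("pics/t3.png",f[:,:,::-1]); g=grab_frame("scene"); cv2.imwrite("pics/s3.png",g[:,:,::-1])
for n,im in (("top",f),("scene",g)):
    for p in [(0,-.1,.16),(0,.1,.16),(0,-.1,0),(0,.1,0)]:
        print(n,p,proj(calibration(n),ap(M,(-.08+p[0],p[1],.015+p[2])))[0].round(1))
a=cv2.resize(f[130:250,380:500,::-1],(400,400)); b=cv2.resize(g[100:200,190:290,::-1],(400,400)); cv2.imwrite("pics/m3.png",np.hstack([a,b]))
E
```

```text
t: 9.15
eef_pos: [0.4839, -0.1973, 0.2507]
ee_rot: [2.791, -0.0, -1.331]
force: [-0.2, 0.3, -1.7]
width: 0.0176
gripper_force: 60.0
tcp in mast [-0.0795  0.0739  0.158 ] turn [ 0.03 -0.    0.08] [-0.19756213  0.30629729 -1.6661826 ] [ 0.52365137 -1.32720314 -0.03389875]
(-0.03, 0.015) [ 1.501  0.406 -0.551]
(-0.012, 0.015) [ 2.049  0.541 -0.757]
top (0, -0.1, 0.16) [491.4 190.1]
top (0, 0.1, 0.16) [431.9 206.8]
top (0, -0.1, 0) [477.9 213. ]
top (0, 0.1, 0) [424.7 228. ]
scene (0, -0.1, 0.16) [196.8 127.1]
scene (0, 0.1, 0.16) [244.4 136.8]
scene (0, -0.1, 0) [212.1 142.8]
scene (0, 0.1, 0) [255.8 152. ]
```

View pics/m3.png

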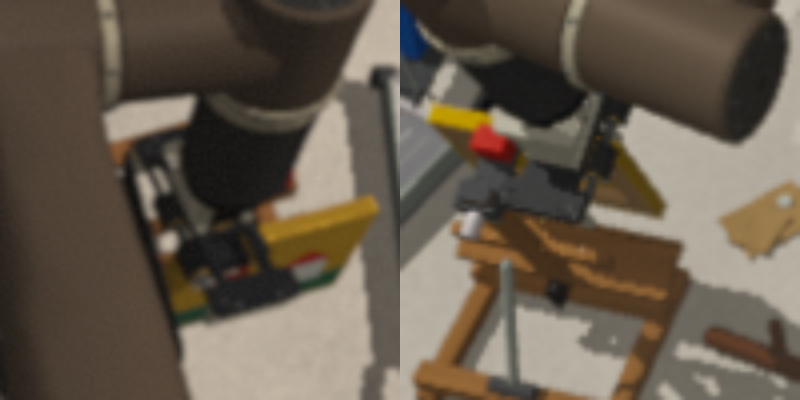

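The canvas corners in the top view (375,200), (325,280) and scene view match the predictions within about 1 px, so there is no sag. Moving in.

```bash
python3 -m handwheel '[{"delta_pos":[0.2,0.05,-0.08],"dr":[0,0,0]},{"delta_pos":[0.4,0.1,-0.15],"dr":[0,0,0]},{"delta_pos":[0.4,0.1,-0.15],"dr":[0,0,0]},{"delta_pos":[0.4,0.1,-0.15],"dr":[0,0,0]},{"delta_pos":[0.3,0.09,-0.11],"dr":[0,0,0]},{"delta_pos":[0.2,0.05,-0.07],"dr":[0,0,0]},{"delta_pos":[0.15,0.05,-0.05],"dr":[0,0,0]},{"delta_pos":[0,0,0],"dr":[0,0,0]},{"delta_pos":[0,0,0],"dr":[0,0,0]}]'
cat > st.py <<'E'
from h import *
x=np.load("easel.npy"); S=get_state(); M=T(*x[:3])@MAST; o=R.from_euler('xyz',S["ee_rot"]).as_matrix()
G=np.array([[0,-1,0],[-1,0,0],[0,0,-1.]])
print("tcp in mast",(M[:3,:3].T@(S["eef_pos"]-M[:3,3])).round(4),"turn",np.degrees(R.from_matrix(M[:3,:3]@G@o.T).as_rotvec()).round(2),"F mast",(M[:3,:3].T@S["force"]).round(1),S["moment"].round(2),S["width"])
E
python3 st.py
```

```text
t: 10.15
eef_pos: [0.5454, -0.181, 0.2282]
ee_rot: [2.792, -0.0, -1.331]
force: [-0.2, -0.4, -1.3]
width: 0.0175
gripper_force: 60.0
tcp in mast [-0.012   0.0751  0.1587] turn [0.01 0.05 0.08] F mast [ 0.2 -0.3 -1.3] [ 0.48 -1.19 -0.07] 0.017503666732904453
```

```bash
python3 -m handwheel '[{"delta_pos":[-0.03,-0.007,-0.08],"dr":[0,0,0]},{"delta_pos":[-0.03,-0.007,-0.08],"dr":[0,0,0]},{"delta_pos":[-0.03,-0.007,-0.08],"dr":[0,0,0]},{"delta_pos":[-0.03,-0.007,-0.08],"dr":[0,0,0]},{"delta_pos":[-0.015,-0.004,-0.04],"dr":[0,0,0]},{"delta_pos":[0,0,0],"dr":[0,0,0]},{"delta_pos":[0,0,0],"dr":[0,0,0]}]'; python3 st.py
python3 -m handwheel '[{"delta_pos":[-0.01,-0.002,-0.03],"dr":[0,0,0]},{"delta_pos":[-0.01,-0.002,-0.03],"dr":[0,0,0]},{"delta_pos":[0,0,0],"dr":[0,0,0]}]'; python3 st.py
```

```text
t: 10.85
eef_pos: [0.5415, -0.1819, 0.2174]
ee_rot: [2.792, -0.001, -1.331]
force: [-0.1, 0.1, -1.6]
width: 0.0174
gripper_force: 60.0
tcp in mast [-0.0121  0.0751  0.1472] turn [0.02 0.05 0.07] F mast [ 0.4  0.1 -1.5] [ 0.51 -1.32  0.02] 0.017448226865889444
t: 11.15
eef_pos: [0.5408, -0.182, 0.2154]
ee_rot: [2.792, -0.0, -1.331]
force: [0.2, -0.2, -1.6]
width: 0.0175
gripper_force: 60.0
tcp in mast [-0.0121  0.0752  0.145 ] turn [0.01 0.03 0.07] F mast [ 0.7 -0.2 -1.5] [ 0.52 -1.32 -0.02] 0.017466108317537702
```

```bash
python3 -m handwheel '[{"delta_pos":[-0.01,-0.002,-0.03],"dr":[0,0,0]},{"delta_pos":[-0.01,-0.002,-0.03],"dr":[0,0,0]},{"delta_pos":[0,0,0],"dr":[0,0,0]}]'; python3 st.py
python3 -m handwheel '[{"delta_pos":[-0.01,-0.002,-0.03],"dr":[0,0,0]},{"delta_pos":[0,0,0],"dr":[0,0,0]},{"delta_pos":[0,0,0],"dr":[0,0,0]}]'; python3 st.py
```

```text
t: 11.45
eef_pos: [0.5404, -0.1822, 0.2138]
ee_rot: [2.792, -0.001, -1.33]
force: [-0.7, -0.3, -1.2]
width: 0.018
gripper_force: 60.0
tcp in mast [-0.012   0.0751  0.1434] turn [0.03 0.05 0.06] F mast [-0.3 -0.1 -1.3] [ 0.44 -1.31  0.02] 0.018019317374092788
t: 11.75
eef_pos: [0.5402, -0.1821, 0.2134]
ee_rot: [2.793, -0.001, -1.33]
force: [-0.6, 3.5, 4.8]
width: 0.0175
gripper_force: 60.0
tcp in mast [-0.012   0.0753  0.1429] turn [0.02 0.08 0.05] F mast [-1.4  3.6  4.6] [ 1.07 -0.62 -0.27] 0.0174687327447836
```

```bash
python3 -m handwheel '[{"delta_pos":[0.03,0.008,-0.01],"dr":[0,0,0]},{"delta_pos":[0.03,0.008,-0.01],"dr":[0,0,0]},{"delta_pos":[0,0,0],"dr":[0,0,0]}]'; python3 st.py
python3 -m handwheel '[{"delta_pos":[0.03,0.008,-0.01],"dr":[0,0,0]},{"delta_pos":[0,0,0],"dr":[0,0,0]},{"delta_pos":[0,0,0],"dr":[0,0,0]}]'; python3 st.py
```

```text
t: 12.05
eef_pos: [0.5405, -0.182, 0.2133]
ee_rot: [2.789, -0.001, -1.33]
force: [-3.6, 3.0, 9.8]
width: 0.0176
gripper_force: 60.0
tcp in mast [-0.0116  0.0752  0.143 ] turn [ 0.06 -0.12  0.06] F mast [-6.   3.7  8.2] [ 0.84  1.78 -0.25] 0.01763409578490009
t: 12.35
eef_pos: [0.5407, -0.182, 0.2132]
ee_rot: [2.788, -0.001, -1.33]
force: [-7.5, 3.9, 10.5]
width: 0.0176
gripper_force: 60.0
tcp in mast [-0.0115  0.0752  0.143 ] turn [ 0.08 -0.2   0.06] F mast [-9.6  5.6  7.7] [ 0.67  2.82 -0.29] 0.017642712677161828
```

Both the ledge and the mast are touched. Releasing.

```bash
python3 -m handwheel '[{"delta_pos":[0,0,0],"dr":[0,0,0]},{"delta_pos":[0,0,0],"dr":[0,0,0]}]' 1 5; python3 -m handwheel '[{"delta_pos":[0,0,0],"dr":[0,0,0]},{"delta_pos":[0,0,0],"dr":[0,0,0]},{"delta_pos":[0,0,0],"dr":[0,0,0]},{"delta_pos":[0,0,0],"dr":[0,0,0]}]' 0.1; python3 st.py
python3 - <<'E'
from h import *
f=grab_frame("wrist");g=grab_frame("scene"); cv2.imwrite("pics/m4.png",np.hstack([cv2.resize(f[:,:,::-1],(480,300)),cv2.resize(g[100:200,190:290,::-1],(300,300))]))
E
```

```text
t: 12.55
eef_pos: [0.5408, -0.182, 0.213]
ee_rot: [2.788, -0.0, -1.331]
force: [-5.7, 2.0, 9.7]
width: 0.018
gripper_force: 5.0
t: 12.95
eef_pos: [0.5427, -0.1815, 0.2116]
ee_rot: [2.792, -0.0, -1.331]
force: [0.3, -0.1, 0.6]
width: 0.0385
gripper_force: 0.0
tcp in mast [-0.0089  0.0752  0.1422] turn [0.01 0.03 0.08] F mast [ 0.1 -0.1  0.6] [ 0.38 -1.11  0.02] 0.038496411693123685
```

View pics/m4.png

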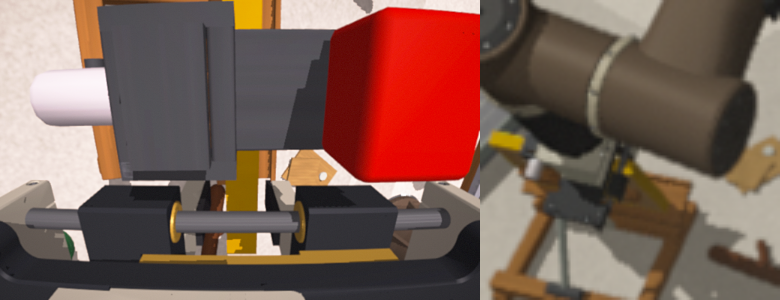

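The canvas stands against the mast with the fingers clear. Next: up along the mast, close the fingers, and over the red grip.

```bash
python3 -m handwheel '[{"delta_pos":[0.11,0.027,0.31],"dr":[0,0,0]},{"delta_pos":[0.22,0.055,0.63],"dr":[0,0,0]},{"delta_pos":[0.22,0.055,0.63],"dr":[0,0,0]},{"delta_pos":[0.22,0.055,0.63],"dr":[0,0,0]},{"delta_pos":[0.22,0.055,0.63],"dr":[0,0,0]},{"delta_pos":[0.22,0.055,0.63],"dr":[0,0,0]},{"delta_pos":[0.22,0.055,0.63],"dr":[0,0,0]},{"delta_pos":[0.22,0.055,0.63],"dr":[0,0,0]},{"delta_pos":[0,0,0],"dr":[0,0,0]},{"delta_pos":[0,0,0],"dr":[0,0,0]}]'; cat >> st.py <<'E'
print("to pad+15mm",((ap(M,(-.044,0,.242-x[3]+.019+.015))-S["eef_pos"])/.03).round(3))
E
python3 st.py
python3 - <<'E'
from ov import *
x=np.load("easel.npy"); k=calibration("wrist"); f=grab_frame("wrist"); cv2.imwrite("pics/w5.png",f[:,:,::-1])
g=f.astype(int); m=((g[:,:,0]>120)&(g[:,:,1]<60)&(g[:,:,2]<60)).astype(np.uint8)
n,l,s,c=cv2.connectedComponentsWithStats(m); i=1+s[1:,4].argmax(); print("red",s[i],c[i]); print("pred top",proj(k,pts(x)["pad"]).round(0))
b=cv2.inRange(cv2.cvtColor(f,cv2.COLOR_RGB2HSV),(18,180,120),(32,255,255)); 
M=T(*x[:3])@MAST
print("pred canvas top corners",proj(k,[ap(M,(a,y,.16)) for a in(-.018,0) for y in(-.1,.1)]).round(0))
for v in (10,40,200,230): print(v,np.where(b[v])[0][[0,-1]] if b[v].any() else None)
E
```

```text
t: 14.05
eef_pos: [0.5924, -0.169, 0.3539]
ee_rot: [2.793, -0.0, -1.331]
force: [0.3, 0.2, -0.6]
width: 0.0394
gripper_force: 0.0
tcp in mast [-0.0096  0.0755  0.2934] turn [0.   0.09 0.07] F mast [ 0.5  0.1 -0.5] [ 0.3  -1.14 -0.01] 0.039393429098121324
to pad+15mm [-0.734 -2.771 -0.421]
red [ 358   80   43   57 2354] [378.31903144 107.65208156]
pred top [[398.  79.]
 [395. 138.]
 [352. 138.]
 [354.  79.]
 [398.  79.]]
pred canvas top corners [[328. -30.]
 [326. 222.]
 [304. -30.]
 [306. 222.]]
10 [307 331]
40 [307 330]
200 [ 71 639]
230 [  0 639]
```

```bash
python3 -m handwheel '[{"delta_pos":[-0.1,-0.4,0],"dr":[0,0,0]},{"delta_pos":[-0.2,-0.8,0],"dr":[0,0,0]},{"delta_pos":[-0.2,-0.8,0],"dr":[0,0,0]},{"delta_pos":[-0.2,-0.6,0],"dr":[0,0,0]},{"delta_pos":[-0.09,-0.19,0],"dr":[0,0,0]},{"delta_pos":[0,0,-0.2],"dr":[0,0,0]},{"delta_pos":[0,0,-0.22],"dr":[0,0,0]},{"delta_pos":[0,0,0],"dr":[0,0,0]},{"delta_pos":[0,0,0],"dr":[0,0,0]}]' 1 20; python3 st.py
python3 -m handwheel '[{"delta_pos":[-0.055,-0.014,-0.16],"dr":[0,0,0]},{"delta_pos":[-0.055,-0.014,-0.16],"dr":[0,0,0]},{"delta_pos":[-0.055,-0.014,-0.16],"dr":[0,0,0]},{"delta_pos":[-0.055,-0.014,-0.16],"dr":[0,0,0]},{"delta_pos":[0,0,0],"dr":[0,0,0]}]'; python3 st.py
```

```text
t: 15.0
eef_pos: [0.5686, -0.2522, 0.3405]
ee_rot: [2.791, -0.0, -1.33]
force: [0.2, 0.2, 0.2]
width: 0.0007
gripper_force: 0.0
tcp in mast [-0.0454  0.0004  0.2661] turn [ 0.01 -0.01  0.02] F mast [0.2 0.1 0.3] [ 0.31 -1.16  0.02] 0.0007093403889027328
to pad+15mm [0.058 0.002 0.024]
t: 15.5
eef_pos: [0.5614, -0.2545, 0.321]
ee_rot: [2.791, 0.0, -1.331]
force: [-0.5, -0.8, 0.1]
width: 0.0
gripper_force: 0.0
tcp in mast [-4.580e-02 -1.000e-04  2.452e-01] turn [ 0.   -0.03  0.08] F mast [-0.6 -0.7 -0.1] [ 0.35 -1.14 -0.01] 1.0825691866101308e-06
to pad+15mm [0.3   0.078 0.675]
```

```bash
python3 -m handwheel '[{"delta_pos":[-0.044,-0.011,-0.125],"dr":[0,0,0]},{"delta_pos":[-0.044,-0.011,-0.125],"dr":[0,0,0]},{"delta_pos":[-0.044,-0.011,-0.125],"dr":[0,0,0]},{"delta_pos":[-0.044,-0.011,-0.125],"dr":[0,0,0]}]'; python3 st.py; python3 -m handwheel '[{"delta_pos":[-0.033,-0.008,-0.094],"dr":[0,0,0]},{"delta_pos":[-0.033,-0.008,-0.094],"dr":[0,0,0]}]'; python3 st.py
```

```text
t: 15.9
eef_pos: [0.5564, -0.256, 0.3066]
ee_rot: [2.792, -0.001, -1.331]
force: [-0.9, -0.5, 1.3]
width: 0.0007
gripper_force: 0.7
tcp in mast [-0.0457 -0.0004  0.2298] turn [0.03 0.04 0.08] F mast [-1.3 -0.3  0.8] [ 0.09 -0.82  0.03] 0.0007228868790811425
to pad+15mm [0.466 0.13  1.157]
t: 16.1
eef_pos: [0.5549, -0.2565, 0.3023]
ee_rot: [2.794, -0.002, -1.33]
force: [-1.1, 2.7, 6.5]
width: 0.0005
gripper_force: 2.6
tcp in mast [-0.0457 -0.0005  0.2253] turn [0.07 0.13 0.05] F mast [-2.6  2.9  5.9] [ 0.77 -0.26 -0.25] 0.00047904680362383795
to pad+15mm [0.516 0.144 1.298]
```

```bash
python3 -m handwheel '[{"delta_pos":[-0.033,-0.008,-0.094],"dr":[0,0,0]},{"delta_pos":[-0.033,-0.008,-0.094],"dr":[0,0,0]},{"delta_pos":[-0.033,-0.008,-0.094],"dr":[0,0,0]},{"delta_pos":[0,0,0],"dr":[0,0,0]}]'; python3 st.py; python3 -m handwheel '[{"delta_pos":[-0.022,-0.005,-0.063],"dr":[0,0,0]},{"delta_pos":[0,0,0],"dr":[0,0,0]},{"delta_pos":[0,0,0],"dr":[0,0,0]}]'; python3 st.py
```

```text
t: 16.5
eef_pos: [0.552, -0.2569, 0.2935]
ee_rot: [2.794, -0.001, -1.33]
force: [0.5, 3.2, 8.7]
width: 0.0003
gripper_force: 3.9
tcp in mast [-0.0455 -0.0003  0.216 ] turn [0.04 0.13 0.04] F mast [-1.8  3.   8.6] [ 0.97 -0.43 -0.31] 0.0002950156470470731
to pad+15mm [0.613 0.16  1.591]
t: 16.8
eef_pos: [0.5519, -0.257, 0.2934]
ee_rot: [2.795, -0.003, -1.329]
force: [1.5, 5.9, 16.3]
width: 0.0008
gripper_force: 8.0
tcp in mast [-0.0456 -0.0003  0.2159] turn [0.09 0.25 0.  ] F mast [-2.9  5.3 16.3] [ 1.86  0.42 -0.65] 0.0008330086505258076
to pad+15mm [0.617 0.163 1.595]
```

The holder is against its stop: tip at mast z 0.197, with force rising without motion. Retreating, then a final check.

```bash
python3 -m handwheel '[{"delta_pos":[0.11,0.027,0.31],"dr":[0,0,0]},{"delta_pos":[0.22,0.055,0.63],"dr":[0,0,0]},{"delta_pos":[0.22,0.055,0.63],"dr":[0,0,0]},{"delta_pos":[0.2,0.05,0.63],"dr":[0,0,0]},{"delta_pos":[-0.5,0.3,0.5],"dr":[0,0,0]},{"delta_pos":[-0.9,0.8,0],"dr":[0,0,0]},{"delta_pos":[-0.9,0.9,0],"dr":[0,0,0]},{"delta_pos":[-0.9,0.9,0],"dr":[0,0,0]},{"delta_pos":[0,0,0],"dr":[0,0,0]},{"delta_pos":[0,0,0],"dr":[0,0,0]}]'
python3 - <<'E'
from ov import *
x=np.load("easel.npy"); M=T(*x[:3])@MAST; x[3]=.045
o=[]
for n,(u,v) in (("top",(390,150)),("scene",(180,110))):
    im=grab_frame(n)[:,:,::-1].copy(); k=calibration(n)
    c,_=crop(im,k,x,u,v,100,75,4); P=(proj(k,[ap(M,p) for p in [(-.018,-.1,0),(-.018,.1,0),(-.018,.1,.16),(-.018,-.1,.16),(-.018,-.1,0)]])-[u-.5,v-.5])*4
    d=c.copy(); cv2.polylines(d,[P.round().astype(int)],False,(255,255,0),1)
    p=(proj(k,pts(x)["pad"])-[u-.5,v-.5])*4; cv2.polylines(d,[p.round().astype(int)],False,(255,255,0),1)
    o.append(np.hstack([c,d]))
cv2.imwrite("pics/fin.png",np.vstack(o))
E
```

```text
t: 17.8
eef_pos: [0.4772, -0.1641, 0.3722]
ee_rot: [2.793, -0.0, -1.329]
force: [0.3, -0.2, -0.2]
width: 0.0005
gripper_force: 0.0
```

View pics/fin.png

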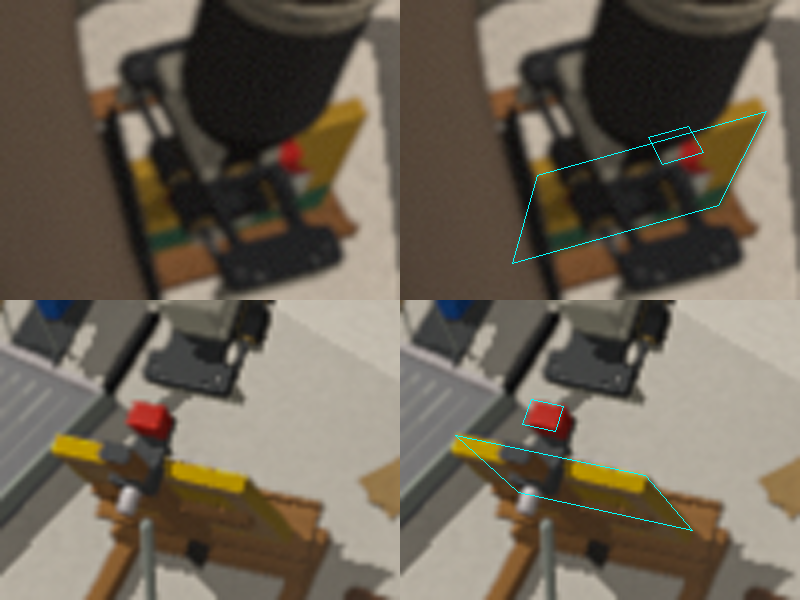

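The final pictures show the canvas on the ledge, matching the predicted outline: scene top edge from (55,437) to (245,480) in the crop. The red grip is at the locked position and the arm is clear. Handing in.

```bash
python3 -c "
from station import *
print(job_done())"
```

```text
the job is handed in; nothing more can be done
None
```

The yellow canvas stands centred on the easel's ledge, picture outward against the mast; the holder reached its locked stop, and the job was handed in at about 18 s of the 61 s allowed (no verdict came back).

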